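Raise the dust cabinet's window to the pointer and start the extraction

TASK

Get the small dust cabinet on the desk ready for work: with the fingertips, push its counterweighted sliding window up from beneath the lip until the end of the lip is level with the tip of the pointer on the right-hand post (within about 5 mm), and leave it there. Only then press the round start button in the small housing on the desk, to the left of the cabinet, all the way down and let it come back up. Nothing is gripped or picked up; leave the pointer where it is set and do not disturb the other things on the desk.

Things in the scene. Friction and masses are not known exactly. Their poses are not given: they have to be found in the camera images.
- cabinet: white dust cabinet with dark lining, fixed, 150 deep x 220 wide x 320 mm high. Origin: centre of its underside; x to its back, y to its left, z up; its front looks to -x. The front is upright up to 85 mm (white sill panel up to 66 mm), above that it leans back 22 degrees from vertical between two posts 20 mm wide at y = +-100 mm. A counterweight column on its right side reaches to y = -144 mm
- window (a joint): how far (m) the window has slid up the leaning front: 0 = fully down (where it starts), at most 0.125. It moves along the slope, (sin 22 deg, 0, cos 22 deg) in the cabinet's axes. It is balanced by its counterweight and stays where it is left; about 3 N move it. On the lip's upper side lies a black rubber strip; fingers on that and under the lip at once count as gripping
- lip_edge (a point): middle of the lower outer edge of the window's lip, moves with the window; z up the slope, y to the cabinet's left, x into the cabinet. The lip is a flat ledge along the window's foot, 176 mm wide (y), 6 mm thick, 34 mm deep, standing out square from the window, so it rises outward by 22 degrees. With the window down this edge is about 100 mm above the desk; below it is open space down to the desk
- lip_end (a point): point at mid thickness of the right-hand end of the lip (4 mm up the slope from the underside), between lip_edge and the window; axes as lip_edge. This is what must be level with pointer_tip along the slope
- pointer_tip (a point): tip of the small brass pointer (20 x 20 mm block with a nose and a dark screw) clamped to the front of the right-hand post, pointing at the window. z axis up the slope, as lip_edge; the window is right when lip_end has z = 0 in this frame
- pointer_body (a joint): where the pointer is clamped on its post (m up the slope); the window is level with it when joint window has the same value. It must stay where it is
- start (a joint): travel (m) of the start button: 0 = up, 0.006 = fully down, pressed straight down with 5 N; it springs back
- start_top (a point): centre of the top of the steel start button, diameter 28 mm, in a small grey housing fixed on the desk; z up
- loupe: black eye loupe, 38 mm wide, 32 mm high, standing loose on the desk; origin at the centre of its underside. Leave it alone
- tin: round parts tin, 62 mm wide, 24 mm high, loose; origin at the centre of its underside. Leave it alone
- oil_pot: black oil cup with cap, 37 mm wide, 32 mm high, loose; origin at the centre of its underside. Leave it alone
- gauge: steel gauge block, 30 x 20 x 18 mm, loose; origin at the centre of its underside. Leave it alone
- pliers: small flat-nose pliers, 42 x 128 x 10 mm, lying loose; origin at the centre of their underside. Leave them alone
Things that resemble listed ones, but are neither listed nor needed, are in the scene too. Leave any red look-alike of the part that bears start alone.

How it is judged:
On the way, in this order (a step that is already met when the one before it is completed fails the run):
1. the window is on its way up (more than 30 mm) with the fingers beneath its lip (value of joint window above 0.03 m and contact force between the fingers and window_c0 above 0.3 N), for 0.04 s.
2. the window stands level with the pointer (8 mm either way) (z of lip_end in the frame of pointer_tip between -0.008 and 0.008 m and velocity of joint window between -0.01 and 0.01 m/s), for 0.3 s.
3. the start button is pressed down (more than 4.5 of 6 mm) by the fingers (value of joint start above 0.0045 m and contact force between the fingers and anything else above 0.5 N), for 0.04 s.
At the end, for the whole second after the job is handed in: the window stands still with the end of its lip within 8 mm of the pointer's tip along the slope, and the start button has been pressed and has come back up (less than 2 mm down) (z of lip_end in the frame of pointer_tip between -0.008 and 0.008 m and velocity of joint window between -0.005 and 0.005 m/s and value of joint start below 0.002 m); the robot touches nothing.
It fails at once if the lip is gripped (fingers press on its top and beneath it at once) (contact force between the fingers and window_c0 above 1 N and contact force between the fingers and window_c1 above 1 N).
It fails at once if the start button is pressed while the window is not level with the pointer (value of joint start above 0.0045 m and (z of lip_end in the frame of pointer_tip below -0.008 m or z of lip_end in the frame of pointer_tip above 0.008 m)).
It fails at once if the pointer is shifted by more than 4 mm (distance of pointer_tip from where it was at the start of the episode above 0.004 m).
It fails at once if a thing standing by is shifted or picked up (more than 20 mm) (distance of any of loupe, tin, oil_pot, gauge, pliers from where it was at the start of the episode above 0.02 m).
It also fails if it takes over 48 s, if anything falls off the work surface, if the arm or the gripper's body presses on something with over 40 N, if the wrist force passes 120 N, or if a joint passes its speed limit or range.

ROBOT

A 6-joint arm with a two-finger parallel gripper is mounted at the origin on a cart in front of the work surface, level with it; the furniture and walls round the work are solid. World frame = base frame: x ahead of the robot, y to its left, z up, the work surface at z = 0. Lengths are in m, angles in rad, forces in N, time in s.
With the tool pointing down it reaches from about 0.3 to 0.775 m from the base axis. Payload 14.6 kg.
Tool frame: the origin (TCP) lies between the finger pads; the fingertips stand ctrl.tip_extent ahead of it and the grasp point (between the pads) lies 3 mm ahead of it (ctrl.tip_extent is the distance from the TCP to the fingertips, in m); z points along the fingers, y is the line along which they close (so a half turn about z gives the same grasp; the last joint's range is limited). The gripper opens to 94 mm and grips with 3 to 60 N. Pads are 16 mm wide; open, the fingers measure 119 mm over their backs; the gripper's body (75 mm by 177 mm) begins 78 mm behind the grasp point.
Start: joints at [1.282, 0.3, 1.521, -0, 1.321, -0.067], TCP at [0.121, 0.537, 0.227] pointing down, gripper open.
Joint ranges: [-3.03, 3.03], [-0.79, 2.21], [0.23, 2.52], [-1.04, 4.18], [0, 3.07], [-2.55, 2.55]. Speed limits (rad/s): [2.22, 2.22, 2.57, 3.14, 3.14, 3.14].

INTERFACE

Orientations are given as [roll, pitch, yaw] about the fixed x, y, z axes, in that order (R = Rz(yaw) Ry(pitch) Rx(roll)).
In Python, from station import ctrl, eyes gives the robot as it stands. The module is installed in compiled form; this text tells all that it offers.
- The arm moves only by the tool nudge_tcp, called after "Request:" as name(argument=value, ...), one argument or row to a line, values as JSON. Schema: {"type":"object","properties":{"plan":{"type":"string"},"jaw":{"type":"number"},"grip_force":{"type":"number"},"only":{"type":"string"},"quiet":{"type":"boolean"},"lines":{"type":"string"}},"required":["plan"],"additionalProperties":false}. plan is a string of 1 to 10 rows, parted by a bar, with the numbers parted by commas; each row has 6 numbers: dx, dy, dz in m, then a rotation vector rx, ry, rz in rad; each row shifts and turns the commanded pose from where the row before left it, along the tool's axes as they then stand; what a row does not reach is not made up. A row lasts 1/10 s, in which the tool goes at most 0.05 m and 0.15 rad, less where a joint would pass 70% of its speed; a pose out of reach is approached as far as the arm can. jaw is the finger opening in m, set as the call begins (left out keeps the last). The fingers move at their own pace and stop on an object; grip_force is the grip in N (left out, the last holds). Time passes only in rows, so rows that do not move let the fingers close. The tool returns the time, the measured TCP pose, the force, the opening and the grip force at its end. only (a regular expression) keeps the lines of the reply that match it, lines (a string "A,B") keeps lines A to B, and quiet returns only ok. Input that does not fit is refused with a message, and nothing moves.
- ctrl.get_obs(): the state, without advancing time (a new reading comes with each control period).
- eyes.camera(name): name is "side" or "top" or "wrist"; returns a dict with "pixels" (384x512x3 uint8, blue, green, red), "fx", "fy", "cx", "cy" (pixels), "extrinsics" (4x4, takes a point from camera to world coordinates). Camera axes: x right, y up, looking along -z (the intrinsics and any distortion apply to the point x, -y, -z); pixel columns grow to the right and rows downward; lengths in m; the calibration is good to about 2 mm. The wrist camera is an equidistant fisheye: a pixel r from the principal point sees the ray r / f radians off the axis. A picture is of the moment at which its call begins. There is no depth.
- ctrl.hand_in(): hands the job in; it is judged then, once.
The state is a dict: "time_s": time; "qpos": joint angles; "joint_vel": joint speeds; "tau": joint torques, N m; "ee_pos": TCP position; "eef_rot": TCP orientation; "force": force on the tool from outside, world axes, zero at the start; "moment": the same for the moment, N m; "grip_width": finger opening in m; "grip_force": force on a finger pad.
Only numpy, scipy, OpenCV 4.12 (cv2) and the standard library are available. Lean on these libraries where they do the work, as an engineer would, in place of code of your own. Each camera call takes 0.05 s, during which the arm holds its last target. There are 200 camera calls.

## Working session

There is one attempt and no reset: what is moved stays moved. The work goes in short steps, Python scripts to look and compute and a tool call to move; the robot and the scene stay as the last step left them, time stands still between calls to the robot, and variables do not carry over. Pictures are saved under pics/ and viewed, at most 10 in all, crops included, and the job is handed in when it is done.

```bash
mkdir -p pics; cat > h.py <<'E'
import numpy as np, cv2
from station import ctrl, eyes
def shot(n):
    c=eyes.camera(n); return c
def ray(c,u,v):
    x=(u-c['cx'])/c['fx']; y=(v-c['cy'])/c['fy']
    if c.get('fish'):
        r=np.hypot(x,y); d=np.array([x/r*np.sin(r),-y/r*np.sin(r),-np.cos(r)]) if r>0 else np.array([0,0,-1.])
    else: d=np.array([x,-y,-1.])
    E=np.array(c['extrinsics']); d=E[:3,:3]@d; return E[:3,3],d/np.linalg.norm(d)
def onz(c,u,v,z):
    o,d=ray(c,u,v); return o+d*(z-o[2])/d[2]
def tri(rays):
    A=0;b=0
    for o,d in rays:
        P=np.eye(3)-np.outer(d,d); A=A+P; b=b+P@o
    p=np.linalg.solve(A,b); return p,[np.linalg.norm((np.eye(3)-np.outer(d,d))@(p-o)) for o,d in rays]
def proj(c,p):
    E=np.array(c['extrinsics']); q=E[:3,:3].T@(np.array(p)-E[:3,3])
    x,y,z=q[0],-q[1],-q[2]
    if c.get('fish'):
        r=np.hypot(x,y); t=np.arctan2(r,z); x,y=x/r*t,y/r*t
    else: x,y=x/z,y/z
    return c['cx']+c['fx']*x, c['cy']+c['fy']*y
def get(n,tag):
    c=eyes.camera(n); c['fish']=(n=='wrist'); np.save(f'pics/{tag}.npy',c,allow_pickle=True); cv2.imwrite(f'pics/{tag}.png',c['pixels']); return c
def load(tag): return np.load(f'pics/{tag}.npy',allow_pickle=True).item()
E
python3 - <<'E'
from h import *
np.set_printoptions(precision=3,suppress=True)
for n in ['side','top','wrist']:
    c=get(n,n+'0'); print(n,c['fx'],c['fy'],c['cx'],c['cy'],[k for k in c]); print(np.array(c['extrinsics']))
a=[load(n+'0')['pixels'] for n in ['side','top']]
cv2.imwrite('pics/st.png',cv2.resize(np.vstack(a),None,fx=.78,fy=.78))
o=ctrl.get_obs(); print(o); print(ctrl.tip_extent)
E
```

```text
side 471.1782073328703 471.1782073328703 251.5072365826842 189.25327053555588 ['pixels', 'fx', 'fy', 'cx', 'cy', 'extrinsics', 'fish']
[[-0.832  0.382 -0.401 -0.205]
 [-0.554 -0.562  0.614  0.898]
 [ 0.009  0.734  0.68   1.227]
 [ 0.     0.     0.     1.   ]]
top 388.56310347958885 388.56310347958885 250.02641936711808 187.19830031286278 ['pixels', 'fx', 'fy', 'cx', 'cy', 'extrinsics', 'fish']
[[ 0.005  0.989 -0.15   0.313]
 [-1.     0.001 -0.031 -0.174]
 [-0.031  0.15   0.988  1.211]
 [ 0.     0.     0.     1.   ]]
wrist 297.3186396354542 297.3186396354542 253.82812044757168 188.26556730940285 ['pixels', 'fx', 'fy', 'cx', 'cy', 'extrinsics', 'fish']
[[ 0.22  -0.94  -0.261  0.045]
 [ 0.975  0.212  0.059  0.555]
 [-0.001 -0.268  0.964  0.384]
 [ 0.     0.     0.     1.   ]]
{'time_s': 0.15, 'qpos': array([ 1.282,  0.3  ,  1.521, -0.   ,  1.321, -0.067]), 'joint_vel': array([-0.   , -0.   , -0.004, -0.002, -0.   ,  0.   ]), 'tau': array([ -0.001, -53.197, -35.282,   0.071,   0.024,  -0.   ]), 'ee_pos': array([0.121, 0.536, 0.227]), 'eef_rot': array([-3.141, -0.   ,  2.92 ]), 'force': array([-0.372,  1.254,  0.37 ]), 'moment': array([-0.041,  0.052,  0.015]), 'grip_force': 0.0, 'grip_width': 0.09403704257496309}
0.022
```

View pics/side0.png

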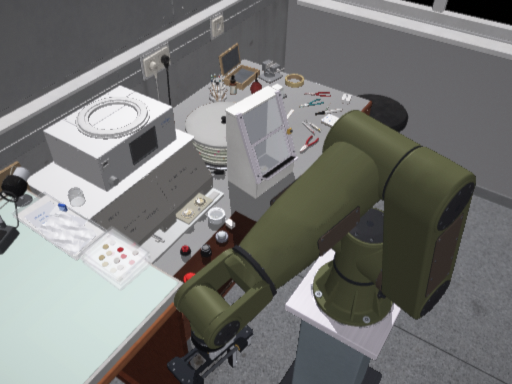

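View pics/top0.png

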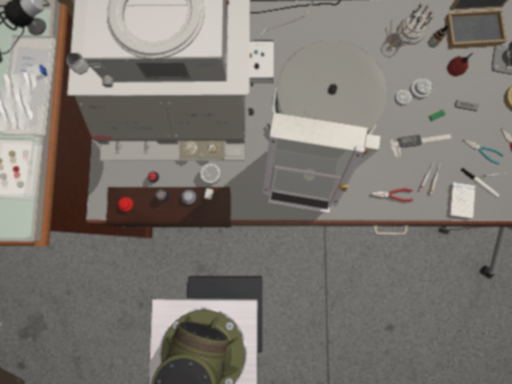

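The side view shows the cabinet at about (260,140) and a dark tray-like area with the small things at about (210,245). The top view shows the cabinet at (310,165), its lip at (300,199), the pointer near (344,186), and button candidates at red (126,204) and grey (160,196) and (188,197). I'll enlarge both.

```bash
python3 - <<'E'
from h import *
t=load('top0')['pixels'];s=load('side0')['pixels']
a=cv2.resize(t[130:230,95:235],None,fx=4,fy=4,interpolation=3)[:, :400*2]
b=cv2.resize(s[185:295,140:280],None,fx=4,fy=4,interpolation=3)
L=np.vstack([a,b]); L=cv2.resize(L,None,fx=.71,fy=.71)
a=cv2.resize(t[105:220,255:385],None,fx=3,fy=3,interpolation=3)
b=cv2.resize(s[80:200,215:345],None,fx=3,fy=3,interpolation=3)
R=cv2.resize(np.vstack([a,b]),(330,L.shape[0]))
o=np.hstack([L,R]);print(o.shape);cv2.imwrite('pics/crop1.png',o)
E
```

```text
(596, 728, 3)
```

View pics/crop1.png

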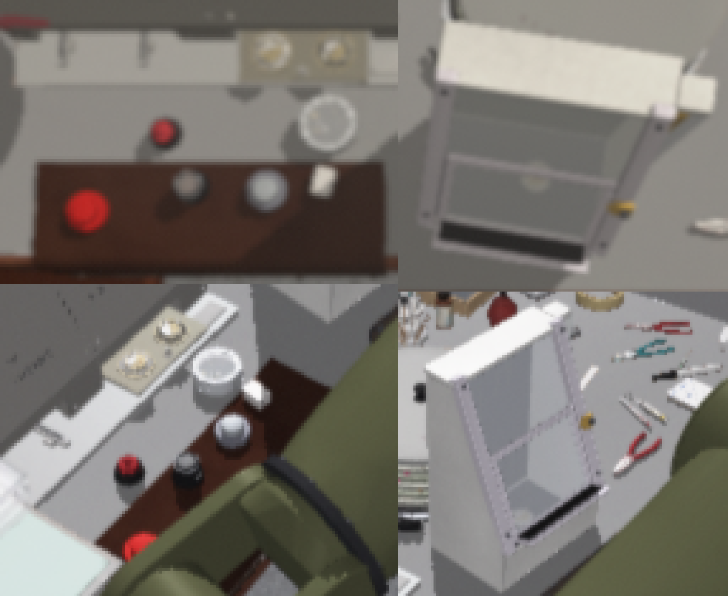

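The steel button in the grey housing is at top (189,197) / side (222,236). The red one at top (126,204) is the look-alike, and (161,194) and (153,176) are loose cups. So (189,197) is the start button. Next I triangulate rough positions.

```bash
python3 - <<'E'
from h import *
np.set_printoptions(precision=3,suppress=True)
t=load('top0');s=load('side0')
L=2.84;R=2.54
T=lambda x,y,r=0:(255+(x-398)/R,105+y/2.536) if r else (95+x/L,130+y/L)
S=lambda x,y,r=0:(215+(x-398)/R,80+(y-292)/2.536) if r else (140+x/L,185+(y-284)/L)
P={'button':((267,190),(233,428),0),'tin':((328,122),(218,370),0),'gauge':((323,181),(256,393),0),'darkcup':((189,183),(188,470),0),'redcup':((165,132),(129,468),0),
'pointer':((622,208),(586,421),1),'lipR':((587,266),(602,492),1),'lipL':((436,240),(515,540),1),'roofFL':((438,81),(430,372),1),'roofFR':((664,116),(556,312),1),'roofBL':((446,25),(462,330),1)}
for k,(a,b,r) in P.items():
    p,e=tri([ray(t,*T(*a,r)),ray(s,*S(*b,r))]); print(k,p,np.array(e),np.round(T(*a,r)),np.round(S(*b,r)))
E
```

```text
button [0.464 0.054 0.015] [0.001 0.001] [189. 197.] [222. 236.]
tin [ 0.538 -0.013  0.016] [0.001 0.001] [210. 173.] [217. 215.]
gauge [ 0.473 -0.008  0.016] [0.001 0.001] [209. 194.] [230. 223.]
darkcup [0.469 0.138 0.018] [0.002 0.002] [162. 194.] [206. 250.]
redcup [0.529 0.17  0.012] [0.001 0.001] [153. 176.] [185. 250.]
pointer [ 0.469 -0.388  0.188] [0.001 0.001] [343. 187.] [289. 131.]
lipR [ 0.419 -0.366  0.091] [0.003 0.003] [329. 210.] [295. 159.]
lipL [ 0.454 -0.192  0.102] [0.011 0.011] [270. 200.] [261. 178.]
roofFL [ 0.581 -0.186  0.337] [0.019 0.019] [271. 137.] [228. 112.]
roofFR [ 0.53  -0.393  0.348] [0.003 0.003] [360. 151.] [277.  88.]
roofBL [ 0.58  -0.205  0.403] [0.014 0.014] [274. 115.] [240.  95.]
```

The button sits at about (0.464, 0.054, 0.02), the lip runs from about (0.45,-0.19) to (0.42,-0.37) near z 0.1, and the pointer is at about (0.469,-0.388,0.188). I'll move over for a wrist view with the fingers closed.

Request:
nudge_tcp(
  plan="-0.03,-0.03,-0.01,0,0,0 | -0.03,-0.03,-0.01,0,0,0 | -0.03,-0.03,-0.01,0,0,0 | -0.03,-0.03,-0.01,0,0,0 | -0.03,-0.03,-0.01,0,0,0 | -0.03,-0.03,-0.01,0,0,0 | -0.03,-0.03,-0.01,0,0,0 | -0.03,-0.03,-0.01,0,0,0 | -0.03,-0.03,-0.01,0,0,0 | -0.03,-0.03,-0.01,0,0,0",
  jaw=0,
  grip_force=10,
)

```text
time_s: 1.15
ee_pos: [0.3481, 0.1762, 0.3279]
eef_rot: [3.141, 0.0, 2.92]
force: [0.4, 0.8, 0.3]
grip_width: 0.0178
grip_force: 0.0
```

Request:
nudge_tcp(
  plan="-0.01,-0.03,0,0,0,0 | -0.01,-0.03,0,0,0,0 | -0.01,-0.03,0,0,0,0 | -0.01,-0.03,0,0,0,0 | 0,0,0,0,0,0 | 0,0,0,0,0,0 | 0,0,0,0,0,0",
)

```text
time_s: 1.85
ee_pos: [0.3602, 0.0526, 0.3274]
eef_rot: [3.141, -0.0, 2.92]
force: [1.0, 0.4, -0.1]
grip_width: 0.0005
grip_force: 0.0
```

```bash
python3 - <<'E'
from h import *
np.set_printoptions(precision=4,suppress=True)
o=ctrl.get_obs(); print(o['qpos'],o['ee_pos'],o['eef_rot'],o['force'])
c=get('wrist','w1'); print(np.array(c['extrinsics']))
s=get('side','s1'); t=get('top','t1')
print(proj(c,[.464,.054,.02]),proj(c,[.469,-.388,.188]))
E
```

```text
[ 0.0442 -0.1969  1.8131  0.0001  1.5255 -1.3054] [0.3602 0.0526 0.3274] [ 3.1415 -0.0002  2.9204] [ 1.0131  0.3706 -0.1341]
[[ 0.2195 -0.94   -0.261   0.2839]
 [ 0.9756  0.2116  0.0582  0.0709]
 [ 0.0005 -0.2674  0.9636  0.4848]
 [ 0.      0.      0.      1.    ]]
(np.float64(267.45242868034444), np.float64(217.27167947424704)) (np.float64(13.149444610752141), np.float64(301.5826076789518))
```

View pics/w1.png

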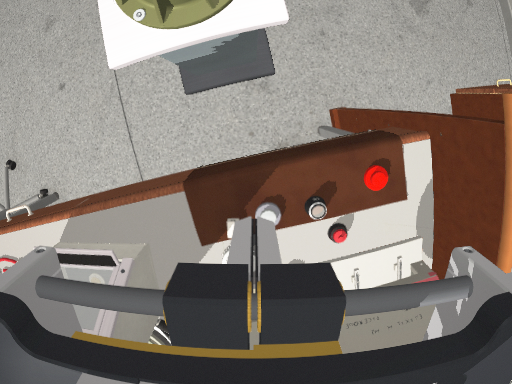

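The wrist view shows the button head at (268,214), near its prediction (267,217). The loupe is at (317,209), the red cup at (339,233) and the red look-alike at (376,178). The fingers have to lie flat under the lip, so I'll yaw the tool, then tip it sideways while watching joint 4.

Request:
nudge_tcp(
  plan="0,0,0,0,0,0.15 | 0,0,0,0,0,0.15 | 0,0,0,0,0,0.15 | 0,0,0,0,0,0.15 | 0,0,0,0,0,0.15 | 0,0,0,0,0,0.15 | 0,0,0,0,0,0.15 | 0,0,0,0,0,0.15 | 0,0,0,0,0,0.15",
)

```text
time_s: 2.9
ee_pos: [0.3602, 0.0526, 0.3274]
eef_rot: [-3.142, -0.0, 1.565]
force: [1.0, -0.2, -0.7]
grip_width: 0.0005
grip_force: 0.0
```

Request:
nudge_tcp(
  plan="0,0,0,0,0.1,0 | 0,0,0,0,0.1,0 | 0,0,0,0,0.1,0 | 0,0,0,0,0.1,0 | 0,0,0,0,0,0",
)

```text
time_s: 3.4
ee_pos: [0.3602, 0.0516, 0.3269]
eef_rot: [-3.14, -0.402, 1.568]
force: [-0.1, 0.2, 0.1]
grip_width: 0.0007
grip_force: 0.0
```

```bash
python3 - <<'E'
from h import *
np.set_printoptions(precision=4,suppress=True)
o=ctrl.get_obs(); print(o['qpos'],o['ee_pos'],o['eef_rot'])
E
```

```text
[-0.2272 -0.1908  1.854   0.3912  1.574  -0.2421] [0.3602 0.0516 0.3269] [-3.14   -0.4022  1.5676]
```

Request:
nudge_tcp(
  plan="0,-0.005,0,0,0.13,0 | 0,-0.005,0,0,0.13,0 | 0,-0.005,0,0,0.13,0 | 0,-0.005,0,0,0.13,0 | 0,-0.005,0,0,0.13,0 | 0,-0.005,0,0,0.13,0 | 0,-0.005,0,0,0.13,0 | 0,-0.005,0,0,0.13,0 | 0,-0.005,0,0,0.13,0 | 0,0,0,0,0,0",
)

```text
time_s: 4.4
ee_pos: [0.3146, 0.0528, 0.326]
eef_rot: [-1.253, -1.564, -0.316]
force: [-0.1, -0.9, -0.3]
grip_width: 0.0003
grip_force: 0.0
```

```bash
python3 - <<'E'
from h import *
np.set_printoptions(precision=4,suppress=True)
o=ctrl.get_obs(); print(o['qpos'],o['ee_pos'],o['eef_rot'])
E
```

```text
[-0.6549  0.1196  2.1427  1.1155  2.062  -0.8001] [0.3146 0.0528 0.326 ] [-1.253  -1.5638 -0.3158]
```

Request:
nudge_tcp(
  plan="0,0,-0.04,0,0,0 | 0,0,-0.04,0,0,0 | 0,0,-0.04,0,0,0 | 0,0,-0.04,-0.1,0,0 | 0,0,-0.04,-0.1,0,0 | 0,0,-0.03,-0.15,0,0 | 0,0,0,-0.15,0,0 | 0,0,0,-0.15,0,0 | 0,0,0,-0.15,0,0 | 0,0,0,-0.15,0,0",
)

```text
time_s: 5.4
ee_pos: [0.3055, -0.1772, 0.3277]
eef_rot: [3.031, -1.564, 0.727]
force: [-0.0, -1.3, -0.1]
grip_width: 0.0004
grip_force: 0.0
```

Request:
nudge_tcp(
  plan="-0.02,0,0,-0.02,0,0 | -0.03,0,0,0,0,0 | -0.03,0,0,0,0,0 | 0,0,0,0,0,0",
)

```text
time_s: 5.8
ee_pos: [0.3054, -0.1766, 0.246]
eef_rot: [-2.386, -1.566, -0.152]
force: [0.9, 0.5, 0.4]
grip_width: 0.0003
grip_force: 0.0
```

```bash
python3 - <<'E'
from h import *
np.set_printoptions(precision=4,suppress=True)
o=ctrl.get_obs(); print(o['qpos'],o['ee_pos'],o['eef_rot'])
from scipy.spatial.transform import Rotation as R
print(R.from_euler('xyz',o['eef_rot']).as_matrix())
c=get('wrist','w2')
print(proj(c,[.469,-.388,.188]),proj(c,[.419,-.366,.1]),proj(c,[.454,-.192,.1]))
E
```

```text
[-1.3741  0.2414  2.2724  1.2334  1.8022 -0.98  ] [ 0.3054 -0.1766  0.246 ] [-2.3862 -1.5659 -0.1521]
[[ 0.0049  0.5673  0.8235]
 [-0.0007 -0.8235  0.5673]
 [ 1.     -0.0034 -0.0036]]
(np.float64(522.9691518131988), np.float64(272.6733647598609)) (np.float64(477.6589902010569), np.float64(366.36249683528473)) (np.float64(337.7417242631627), np.float64(309.4983771546988))
```

View pics/w2.png

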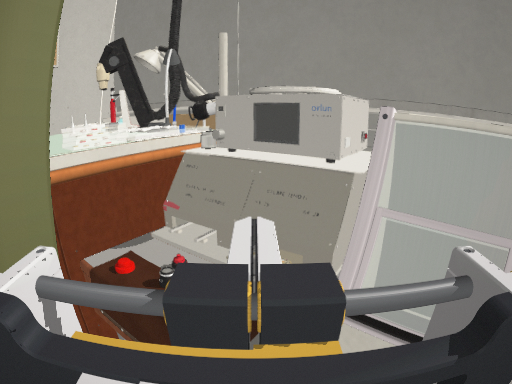

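The wrist view shows only the cabinet's left post, at (370,200). I'll shift right and turn toward the front to get the lip and pointer in view.

Request:
nudge_tcp(
  plan="0,0.025,-0.016,-0.1,0,0 | 0,0.025,-0.016,-0.1,0,0 | 0,0.025,-0.016,-0.1,0,0 | 0,0.025,-0.016,-0.1,0,0 | 0,0.025,-0.016,-0.1,0,0 | 0,0,0,0,0,0",
)

```text
time_s: 6.45
ee_pos: [0.2799, -0.3234, 0.2497]
eef_rot: [1.832, -1.567, 1.407]
force: [-0.2, 0.6, 0.4]
grip_width: 0.0004
grip_force: 0.0
```

```bash
python3 - <<'E'
from h import *
np.set_printoptions(precision=4,suppress=True)
o=ctrl.get_obs(); print(o['qpos'],o['ee_pos'],o['eef_rot'])
from scipy.spatial.transform import Rotation as R
print(R.from_euler('xyz',o['eef_rot']).as_matrix())
c=get('wrist','w3')
cv2.imwrite('pics/w3b.png',cv2.resize(c['pixels'],None,fx=1.5,fy=1.5,interpolation=3))
print(proj(c,[.469,-.388,.188]),proj(c,[.419,-.366,.1]),proj(c,[.454,-.192,.1]))
E
```

```text
[-1.5827  0.2605  2.2317  1.4827  1.6362 -0.9283] [ 0.2799 -0.3234  0.2497] [ 1.8325 -1.5666  1.4069]
[[ 0.0007  0.0976  0.9952]
 [ 0.0041 -0.9952  0.0976]
 [ 1.      0.004  -0.0011]]
(np.float64(320.64881719153743), np.float64(223.34994151612713)) (np.float64(300.1123318812229), np.float64(303.8647919777808)) (np.float64(172.8515456904027), np.float64(279.09642349474825))
```

View pics/w3b.png

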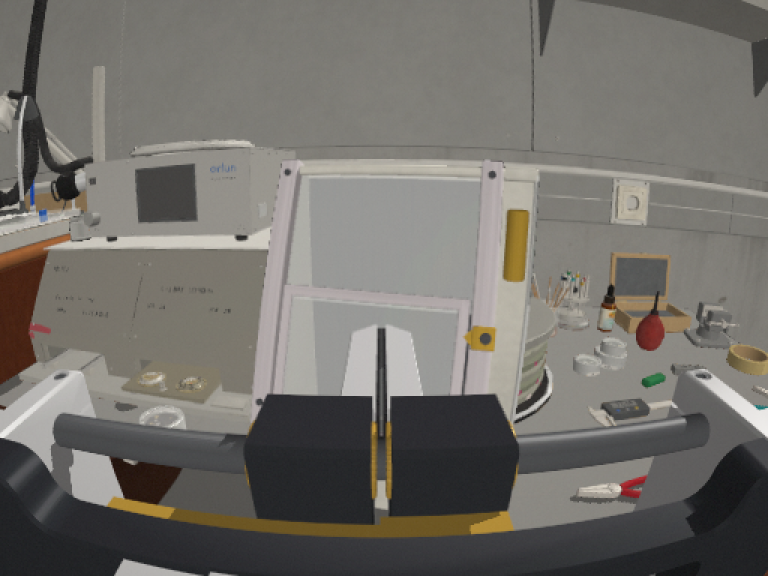

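The pointer tip is at (468,338)/1.5 = (312,225), and its block is at (322,226) against a prediction of (321,223). The lip is hidden behind the fingers. I'll descend so the lip appears above them.

Request:
nudge_tcp(
  plan="-0.03,0,0,0,0,0 | -0.03,0,0,0,0,0 | -0.03,0,0,0,0,0 | -0.03,0,0,0,0,0 | -0.03,0,0,0,0,0 | -0.03,0,0,0,0,0 | 0,0,0,0,0,0 | 0,0,0,0,0,0",
)

```text
time_s: 7.3
ee_pos: [0.2808, -0.3219, 0.0688]
eef_rot: [0.809, -1.57, 2.435]
force: [0.1, 0.1, 0.3]
grip_width: 0.0005
grip_force: 0.0
```

```bash
python3 - <<'E'
from h import *
np.set_printoptions(precision=4,suppress=True)
o=ctrl.get_obs(); print(o['qpos'],o['ee_pos'],o['eef_rot'])
c=get('wrist','w4')
cv2.imwrite('pics/w4b.png',cv2.resize(c['pixels'][40:330,130:450],None,fx=2.5,fy=2.0,interpolation=3))
print(proj(c,[.469,-.388,.188]),proj(c,[.419,-.366,.1]),proj(c,[.454,-.192,.1]))
E
```

```text
[-1.5799  0.8022  2.1546  1.4613  1.5918 -1.3876] [ 0.2808 -0.3219  0.0688] [ 0.8085 -1.57    2.4355]
(np.float64(329.4915095394196), np.float64(74.29667746742024)) (np.float64(313.03796045690024), np.float64(155.84195500297795)) (np.float64(161.89885960702844), np.float64(149.48254782523577))
```

View pics/w4b.png

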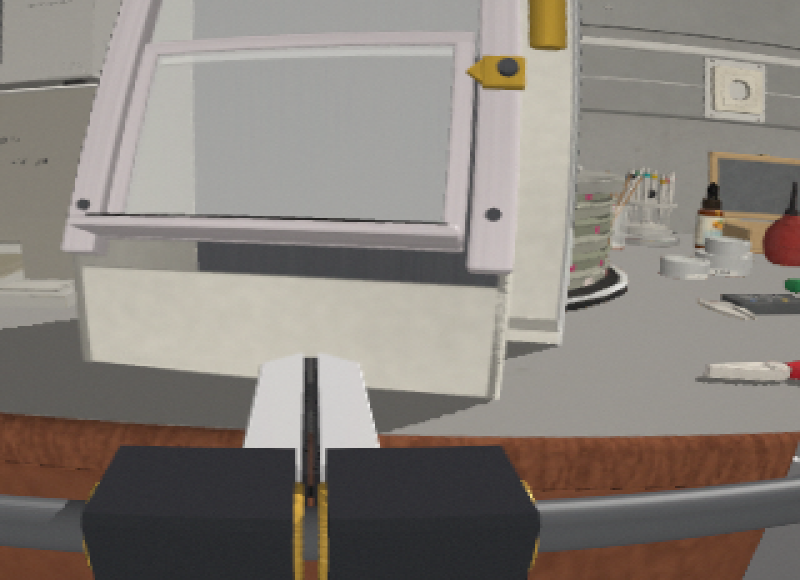

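The lip lies at crop (85..462, 220..249) and the pointer tip at (468,70), which is full-image (317,75). The sill corners are at crop (90,360), (497,400), (82,267) and (500,287). From these I compute the cabinet pose.

```bash
cat > cab.py <<'E'
from h import *
from scipy.optimize import least_squares
F=lambda x,y:(x/2.5+130,y/2+40)
w4=load('w4');w3=load('w3');t=load('t1');s=load('s1')
n=np.array([-np.cos(np.radians(22)),0,np.sin(np.radians(22))]);u=np.array([np.sin(np.radians(22)),0,np.cos(np.radians(22))])
def W(q,p): c,si=np.cos(q[2]),np.sin(q[2]); return np.array([q[0]+c*p[0]-si*p[1],q[1]+si*p[0]+c*p[1],p[2]])
pts=[((-.075,.11,0),F(90,360)),((-.075,-.11,0),F(497,400)),((-.075,.11,.066),F(82,267)),((-.075,-.11,.066),F(500,287))]
E
python3 - <<'E'
from cab import *
np.set_printoptions(precision=4,suppress=True)
for p,px in pts: print(p,onz(w4,*px,p[2]))
f=lambda q:np.ravel([np.subtract(proj(w4,W(q,p)),px) for p,px in pts])
r=least_squares(f,[.53,-.3,-.2]); q=r.x; print(q,r.fun)
np.save('q.npy',q)
# pointer tip triangulate
p,e=tri([ray(w4,*F(468,70)),ray(w3,468/1.5,338/1.5)]); print('tip',p,e)
p2,e=tri([ray(w4,*F(508,67)),ray(w3,485/1.5,339/1.5)]); print('screw',p2,e)
def C(p): d=p-np.array([q[0],q[1],0]); c,si=np.cos(q[2]),np.sin(q[2]); return np.array([c*d[0]+si*d[1],-si*d[0]+c*d[1],d[2]])
tc=C(p); print('tip in cab',tc)
# lip edge: rays at lip lower-outer right/left corner intersect plane y=-.088/.088
for y,px in((-.088,F(462,249)),(.088,F(84,236))):
    o,d=ray(w4,*px); o=C(o); d=C(d+np.array([q[0],q[1],0])); k=(y-o[1])/d[1]; print('lip',o+k*d)
Le=np.array([-.1065,0,.1]); print('lip px pred R,L',[ (np.array(proj(w4,W(q,Le+[0,y,0])))-[130,40])*[2.5,2] for y in(-.088,.088)])
le=Le+u*.004-n*.015; print('window target', (tc-le)@u)
print('lip ends world',W(q,Le+[0,-.088,0]),W(q,Le+[0,.088,0]))
E
```

```text
(-0.075, 0.11, 0) [ 0.477  -0.1798  0.    ]
(-0.075, -0.11, 0) [ 0.4367 -0.3919  0.    ]
(-0.075, 0.11, 0.066) [ 0.473  -0.1828  0.066 ]
(-0.075, -0.11, 0.066) [ 0.4424 -0.3888  0.066 ]
[ 0.5346 -0.2993 -0.2132] [-0.5627 -2.1014 -1.0053 -0.4896 -1.3764 -1.9682  2.4933  1.0588]
tip [ 0.4662 -0.3752  0.1862] [np.float64(0.001705377082305415), np.float64(0.0017053770823053105)]
screw [ 0.4602 -0.3906  0.1881] [np.float64(0.000278940337057082), np.float64(0.0002789403370571646)]
tip in cab [-0.0507 -0.0887  0.1862]
lip [-0.0631 -0.088   0.0846]
lip [-0.0986  0.088   0.0891]
lip px pred R,L [array([451.0126, 233.8038]), array([ 73.3104, 220.188 ])]
window target 0.09683030126673052
lip ends world [ 0.4119 -0.3627  0.1   ] [ 0.4491 -0.1907  0.1   ]
```

What shows in the picture is the lip's underside and outer face, since the lip rises outward, and the predicted outer edge falls inside that band. So the pose fits to about 4 mm, and the estimated window travel is about 0.097 m. Next: insert the fingers under the lip (+0.141 m ahead), then push.

Request:
nudge_tcp(
  plan="0,-0.003,0.03,0,0,0 | 0,-0.003,0.03,0,0,0 | 0,0,0.03,0,0,0 | 0,0,0.025,0,0,0 | 0,0,0.015,0,0,0 | 0,0,0.01,0,0,0 | 0,0,0,0,0,0 | 0,0,0,0,0,0",
)

```text
time_s: 8.15
ee_pos: [0.4188, -0.3024, 0.0686]
eef_rot: [1.302, -1.569, 1.939]
force: [-0.3, -0.4, 0.6]
grip_width: 0.0008
grip_force: 0.0
```

Request:
nudge_tcp(
  plan="0.0046,0.0006,0.0018,0,0,0 | 0.0046,0.0006,0.0018,0,0,0 | 0.0046,0.0006,0.0018,0,0,0 | 0.0046,0.0006,0.0018,0,0,0 | 0.0046,0.0006,0.0018,0,0,0 | 0.0046,0.0006,0.0018,0,0,0",
)

```text
time_s: 8.75
ee_pos: [0.4302, -0.3047, 0.0957]
eef_rot: [1.986, -1.57, 1.255]
force: [-4.7, -0.4, -2.8]
grip_width: 0.0004
grip_force: 1.9
```

```bash
python3 - <<'E'
from h import *
np.set_printoptions(precision=4,suppress=True)
o=ctrl.get_obs(); print(o['qpos'],o['ee_pos'],o['eef_rot'],o['force'])
c=get('wrist','w5')
cv2.imwrite('pics/w5b.png',cv2.resize(c['pixels'],None,fx=1.5,fy=1.5,interpolation=3))
E
```

```text
[-1.1616  0.735   2.1125  1.8677  1.4822 -1.2906] [ 0.4302 -0.3047  0.0957] [ 1.9859 -1.5701  1.2553] [-4.6716 -0.3597 -2.768 ]
```

View pics/w5b.png

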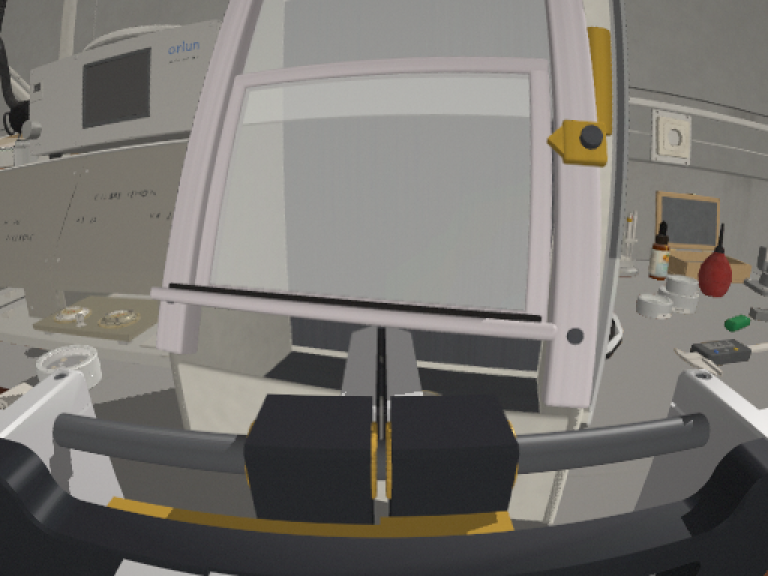

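The fingertips are under the lip, which is already moving: its right end is at (553,331)/1.5 and the pointer tip at (549,141)/1.5. The backward force of 4.7 N suggests light tip contact behind the lip, so I'll back off 3 mm while rising.

Request:
nudge_tcp(
  plan="0.005,0.0006,0,0,0,0 | 0.005,0.0006,0.001,0,0,0 | 0.0055,0.0007,0.0021,0,0,0 | 0.0055,0.0007,0.0021,0,0,0 | 0.0055,0.0007,0.0021,0,0,0 | 0.0055,0.0007,0.0021,0,0,0 | 0.005,0.0006,0.0019,0,0,0 | 0.004,0.0005,0.0015,0,0,0 | 0.003,0.0004,0.001,0,0,0 | 0,0,0,0,0,0",
)

```text
time_s: 9.8
ee_pos: [0.4445, -0.3091, 0.14]
eef_rot: [1.162, -1.569, 2.079]
force: [0.6, 0.6, -2.0]
grip_width: 0.0007
grip_force: 0.4
```

```bash
python3 - <<'E'
from h import *
np.set_printoptions(precision=4,suppress=True)
o=ctrl.get_obs(); print(o['ee_pos'],o['force'])
c=get('wrist','w6')
cv2.imwrite('pics/w6b.png',cv2.resize(c['pixels'][20:260,80:440],None,fx=2.2,fy=2.2,interpolation=3))
E
```

```text
[ 0.4445 -0.3091  0.14  ] [ 0.5834  0.5961 -1.9554]
```

View pics/w6b.png

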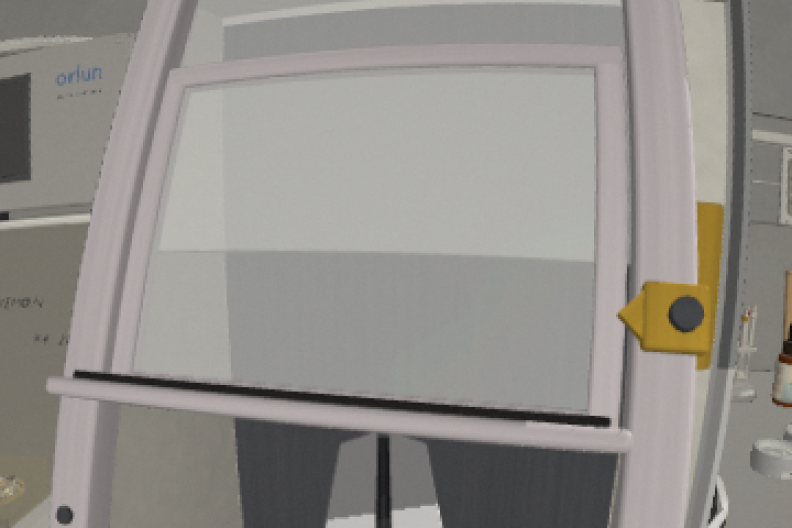

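The window is now well up and the force is clean. The lip's right end is at crop (630,440), full (366,220), and the pointer tip is at (620,316), full (362,164). I'll triangulate the tip and solve for the remaining travel.

```bash
python3 - <<'E'
from cab import *
np.set_printoptions(precision=4,suppress=True)
q=np.load('q.npy');w5=load('w5');w6=load('w6')
p,e=tri([ray(w3,312,225.3),ray(w4,317.2,75),ray(w5,366,94),ray(w6,361.8,163.6)]); print('tip',p,np.array(e))
def C(p): d=p-np.array([q[0],q[1],0]); c,si=np.cos(q[2]),np.sin(q[2]); return np.array([c*d[0]+si*d[1],-si*d[0]+c*d[1],d[2]])
tc=C(p); print('tip cab',tc)
Le=np.array([-.1065,0,.1])
print('camC',C(np.array(w6['extrinsics'])[:3,3]))
print('w4 top outer R pred',(np.array(proj(w4,W(q,Le+u*.006+[0,-.088,0])))-[130,40])*[2.5,2])
# outer lip face mid: plane at outward n coordinate of Le ; right end ray
for nm,w,px in(('w5',w5,(553/1.5,331/1.5)),('w6',w6,(366.4,220))):
    o,d=ray(w,*px); o=C(o); d=C(d+np.array([q[0],q[1],0])); k=((Le-o)@n)/(d@n); X=o+k*d; print(nm,'lip outer mid',X,'s=',(X-Le)@u-.003)
    print(' to go',(tc-X)@u-.001)
for k in(.08,.085,.09,.095,.1): print(k,proj(w6,W(q,Le+u*(k+.003)+[0,-.088,0])))
# both wrist poses: window moved with the tool in between (contact) -> triangulate with shift
o5,d5=ray(w5,553/1.5,331/1.5);o6,d6=ray(w6,366.4,220)
E
```

```text
tip [ 0.4691 -0.3745  0.1857] [0.0027 0.0011 0.0009 0.0011]
tip cab [-0.0481 -0.0874  0.1857]
camC [-0.2362 -0.0758  0.2179]
w4 top outer R pred [452.2564 221.9465]
w5 lip outer mid [-0.0996 -0.0899  0.1171] s= 0.015482083863117953
 to go 0.08181891816228813
w6 lip outer mid [-0.082  -0.09    0.1608] s= 0.06252806524916259
 to go 0.034772936776243484
0.08 (np.float64(365.5078500634745), np.float64(187.7827468213688))
0.085 (np.float64(366.1206538094408), np.float64(178.77858333432619))
0.09 (np.float64(366.6620537058498), np.float64(169.85719163072156))
0.095 (np.float64(367.1331462736831), np.float64(161.03286798016194))
0.1 (np.float64(367.5354176475542), np.float64(152.31891816556626))
```

Request:
nudge_tcp(
  plan="0.005,0.0006,0.0019,0,0,0 | 0.006,0.0008,0.0023,0,0,0 | 0.006,0.0008,0.0023,0,0,0 | 0.005,0.0006,0.0019,0,0,0 | 0.004,0.0005,0.0016,0,0,0 | 0.002,0.0002,0.0007,0,0,0 | 0,0,0,0,0,0 | 0,0,0,0,0,0",
)

```text
time_s: 10.65
ee_pos: [0.4554, -0.3114, 0.1676]
eef_rot: [1.06, -1.569, 2.181]
force: [1.0, 0.5, -0.5]
grip_width: 0.0004
grip_force: 0.1
```

```bash
python3 - <<'E'
from h import *
np.set_printoptions(precision=4,suppress=True)
o=ctrl.get_obs(); print(o['ee_pos'],o['force'])
c=get('wrist','w7')
cv2.imwrite('pics/w7b.png',cv2.resize(c['pixels'][110:260,300:420],None,fx=5,fy=4,interpolation=3))
E
```

```text
[ 0.4554 -0.3114  0.1676] [ 1.049   0.4954 -0.4751]
```

View pics/w7b.png

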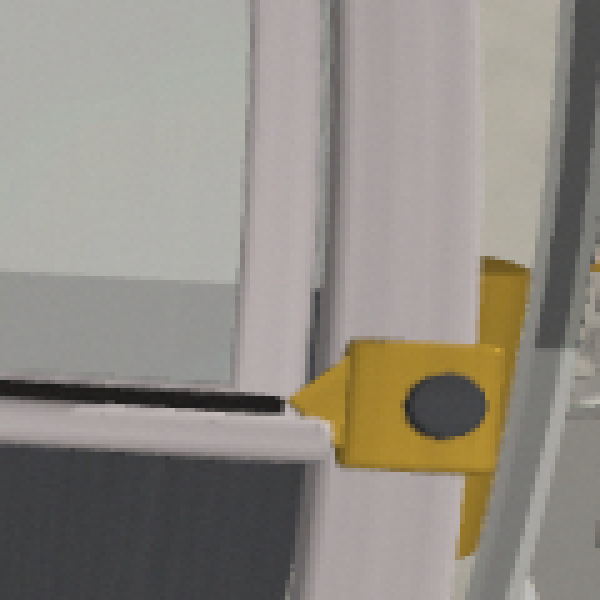

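The tip is at crop (288,402), full (357.6,210.5). The lip's right outer end face spans crop rows 422 to 458 at x≈330, so its middle is at full (366,220).

```bash
python3 - <<'E'
from cab import *
np.set_printoptions(precision=4,suppress=True)
q=np.load('q.npy');w5=load('w5');w6=load('w6');w7=load('w7')
def C(p): d=p-np.array([q[0],q[1],0]); c,si=np.cos(q[2]),np.sin(q[2]); return np.array([c*d[0]+si*d[1],-si*d[0]+c*d[1],d[2]])
p,e=tri([ray(w4,317.2,75),ray(w5,366,94),ray(w6,361.8,163.6),ray(w7,357.6,210.5)]); print('tip',p,np.array(e))
tc=C(p); Le=np.array([-.1065,0,.1]); print(tc,'n below lip edge',(tc-Le)@n)
o,d=ray(w7,366,220); o=C(o); d=C(d+np.array([q[0],q[1],0])); k=((Le-o)@n)/(d@n); X=o+k*d; print('lip mid',X,'s=',(X-Le)@u-.003,'to go',(tc-X)@u-.001)
# same camera only: tip ray at its n
o,d=ray(w7,357.6,210.5); o=C(o); d=C(d+np.array([q[0],q[1],0]))
for dn in(-.016,-.020,-.024,-.028): k=((Le+n*dn-o)@n)/(d@n); T=o+k*d; print(dn,T,'to go',(T-X)@u-.001)
E
```

```text
tip [ 0.4686 -0.3733  0.1858] [0.0007 0.0004 0.0003 0.0006]
[-0.0488 -0.0863  0.1858] n below lip edge -0.021331649313292234
lip mid [-0.0708 -0.0898  0.1884] s= 0.09231155684448017 to go 0.004873832900973957
-0.016 [-0.0538 -0.0855  0.1876] to go 0.004646668657425341
-0.02 [-0.0501 -0.0857  0.1863] to go 0.0048765015550150045
-0.024 [-0.0463 -0.0859  0.185 ] to go 0.005106334452604674
-0.028 [-0.0425 -0.0861  0.1838] to go 0.005336167350194356
```

4.9 mm to go, and both computations agree. A slow final push.

Request:
nudge_tcp(
  plan="0.0015,0.0002,0.0006,0,0,0 | 0.0015,0.0002,0.0006,0,0,0 | 0.0015,0.0002,0.0006,0,0,0 | 0,0,0,0,0,0 | 0,0,0,0,0,0 | 0,0,0,0,0,0 | 0,0,0,0,0,0",
)

```text
time_s: 11.4
ee_pos: [0.4573, -0.3116, 0.1719]
eef_rot: [1.513, -1.57, 1.729]
force: [-1.2, -0.7, 0.1]
grip_width: 0.0003
grip_force: 0.7
```

```bash
python3 - <<'E'
from h import *
np.set_printoptions(precision=4,suppress=True)
o=ctrl.get_obs(); print(o['ee_pos'],o['force'])
c=get('wrist','w8')
cv2.imwrite('pics/w8b.png',cv2.resize(c['pixels'][110:260,300:420],None,fx=5,fy=4,interpolation=3))
E
```

```text
[ 0.4573 -0.3116  0.1719] [-1.1528 -0.7436  0.0946]
```

View pics/w8b.png

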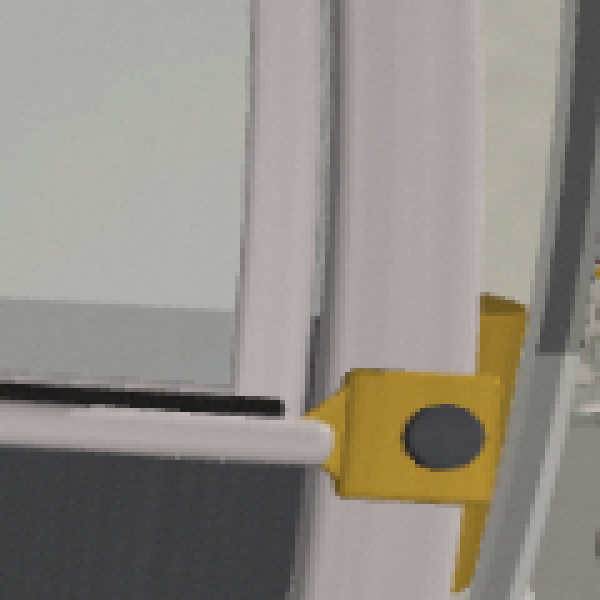

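The lip end face (crop rows 423 to 460) now covers the nose, and the pointer centre is at row 434, so the two are level to within about 1 mm. I'll lower the fingers off the lip, back out and raise.

Request:
nudge_tcp(
  plan="-0.007,-0.001,-0.003,0,0,0 | -0.01,-0.001,-0.004,0,0,0 | -0.005,0,-0.02,0,0,0 | 0,0,-0.03,0,0,0 | 0,0,-0.04,0,0,0 | 0,0,-0.04,0,0,0 | 0.03,0,-0.02,0,0,0 | 0.03,0,0,0,0,0 | 0.03,0,0,0,0,0 | 0.03,0,0,0,0,0",
)

```text
time_s: 12.45
ee_pos: [0.3004, -0.3252, 0.2705]
eef_rot: [-0.393, -1.57, -2.649]
force: [-0.3, -1.0, 0.0]
grip_width: 0.0003
grip_force: 0.0
```

```bash
python3 - <<'E'
from cab import *
np.set_printoptions(precision=4,suppress=True)
o=ctrl.get_obs(); print(o['qpos'],o['ee_pos'],o['eef_rot'],o['force'])
q=np.load('q.npy')
s=get('side','s2');t=get('top','t2')
E
```

```text
[-1.5242  0.2144  2.2147  1.5313  1.6055 -0.8587] [ 0.3004 -0.3252  0.2705] [-0.393  -1.5702 -2.6494] [-0.2945 -0.9761  0.0197]
```

That was already one view past the 10 allowed, so from here I check numerically only. I'll find the black strip's right end and the pointer in a new wrist frame and compare with predictions for a window that has stayed put.

```bash
python3 - <<'E'
from cab import *
np.set_printoptions(precision=4,suppress=True)
q=np.load('q.npy');w8=load('w8')
def C(p): d=p-np.array([q[0],q[1],0]); c,si=np.cos(q[2]),np.sin(q[2]); return np.array([c*d[0]+si*d[1],-si*d[0]+c*d[1],d[2]])
Le=np.array([-.1065,0,.1])
w9=get('wrist','w9')
tip=np.array([.4686,-.3733,.1858]); print('tip pred',proj(w9,tip))
def blobs(w):
    im=w['pixels']; h=cv2.cvtColor(im,cv2.COLOR_BGR2HSV)
    m=cv2.inRange(h,(15,120,100),(32,255,255)); n_,_,st,ce=cv2.connectedComponentsWithStats(m); print('brass',[(st[i].tolist(),ce[i].round(1).tolist()) for i in range(1,n_) if st[i][4]>60])
    x0,y0=map(int,proj(w,tip)); g=cv2.cvtColor(im,cv2.COLOR_BGR2GRAY)
    for x in range(x0-18,x0+4,3): print(x,g[y0-14:y0+15,x].tolist())
blobs(w8);
print('w9');blobs(w9)
for s in(.087,.092,.097,.102): print(s,'lip outer R mid',proj(w9,W(q,Le+u*(s+.003)+[0,-.088,0])),'w8',proj(w8,W(q,Le+u*(s+.003)+[0,-.088,0])))
E
```

```text
tip pred (np.float64(307.404389107612), np.float64(248.5640036717024))
brass [([361, 184, 44, 74, 1138], [385.1, 216.9]), ([247, 281, 5, 51, 174], [249.0, 304.0]), ([257, 282, 4, 50, 158], [258.9, 307.1]), ([72, 331, 271, 27, 2484], [224.3, 348.2])]
339 [148, 149, 145, 154, 91, 39, 31, 32, 27, 151, 177, 173, 165, 163, 166, 169, 168, 163, 157, 142, 107, 68, 60, 63, 60, 63, 61, 61, 60]
342 [149, 149, 138, 150, 112, 46, 32, 31, 34, 116, 180, 174, 167, 163, 166, 168, 168, 165, 158, 147, 120, 78, 62, 63, 63, 65, 64, 65, 64]
345 [151, 152, 133, 146, 134, 46, 33, 28, 35, 92, 186, 176, 168, 163, 165, 166, 167, 165, 159, 152, 129, 85, 62, 62, 63, 62, 64, 62, 63]
348 [171, 172, 171, 172, 173, 40, 29, 27, 29, 81, 183, 176, 169, 164, 164, 165, 168, 166, 162, 154, 135, 95, 67, 63, 63, 61, 62, 62, 64]
351 [175, 175, 175, 174, 176, 68, 31, 31, 32, 69, 147, 177, 172, 167, 166, 166, 166, 167, 163, 155, 140, 106, 70, 63, 62, 65, 64, 61, 62]
354 [173, 172, 173, 174, 172, 127, 31, 28, 29, 46, 125, 183, 174, 169, 165, 164, 168, 168, 164, 158, 151, 118, 68, 59, 63, 61, 61, 62, 60]
357 [178, 179, 178, 178,
[... 1509 characters left out ...]
0, 126, 134, 135, 135, 132, 134, 136, 112, 83, 82, 90, 101, 105, 110, 115, 118, 121, 126]
0.087 lip outer R mid (np.float64(305.6069536265753), np.float64(259.62487812030184)) w8 (np.float64(361.1743625808626), np.float64(238.01425334859994))
0.092 lip outer R mid (np.float64(306.16511645962635), np.float64(255.3530104655415)) w8 (np.float64(362.1762417539267), np.float64(228.83501540552595))
0.097 lip outer R mid (np.float64(306.7166035723402), np.float64(251.06689799883068)) w8 (np.float64(363.10849673110977), np.float64(219.6479869951152))
0.102 lip outer R mid (np.float64(307.2611370688581), np.float64(246.7682763681208)) w8 (np.float64(363.96969530189756), np.float64(210.4703978579506))
```

The window stayed: the strip and lip rows (248 to 254, middle about 251) match s ≈ 0.0965, against the pointer level of 0.097. Next I swing the tool back to pointing left, then down, and go to the button.

Request:
nudge_tcp(
  plan="0.005,-0.035,0.003,0.15,0,0 | 0.005,-0.034,0.008,0.15,0,0 | 0.005,-0.032,0.013,0.15,0,0 | 0.005,-0.03,0.018,0.15,0,0 | 0.005,-0.027,0.022,0.15,0,0 | 0.005,-0.023,0.026,0.15,0,0 | 0.005,-0.019,0.029,0.15,0,0 | 0.005,-0.015,0.032,0.15,0,0 | 0.005,-0.01,0.034,0.15,0,0 | 0.005,-0.005,0.035,0.12,0,0",
)

```text
time_s: 13.6
ee_pos: [0.2959, 0.0258, 0.3189]
eef_rot: [-0.422, -1.568, -1.144]
force: [0.8, -0.6, -0.2]
grip_width: 0.0007
grip_force: 0.0
```

Request:
nudge_tcp(
  plan="0,0,0,0,-0.14,0 | 0,0,0,0,-0.14,0 | 0,0,0,0,-0.14,0 | 0,0,0,0,-0.14,0 | 0,0,0,0,-0.14,0 | 0,0,0,0,-0.14,0 | 0,0,0,0,-0.14,0 | 0,0,0,0,-0.14,0 | 0,0,0,0,-0.14,0 | 0,0,0,0,-0.14,0",
)

```text
time_s: 14.6
ee_pos: [0.2962, 0.0244, 0.3187]
eef_rot: [-3.14, -0.165, 1.571]
force: [-0.9, -0.6, -0.6]
grip_width: 0.0002
grip_force: 0.0
```

```bash
python3 - <<'E'
from h import *
np.set_printoptions(precision=4,suppress=True)
from scipy.spatial.transform import Rotation as R
o=ctrl.get_obs(); print(o['qpos'],o['ee_pos'],o['force']);print(R.from_euler('xyz',o['eef_rot']).as_matrix())
E
```

```text
[-0.179  -0.3649  1.9639  0.1621  1.5739 -0.1812] [0.2962 0.0244 0.3187] [-0.9025 -0.6091 -0.5618]
[[-0.0001  1.     -0.0017]
 [ 0.9864  0.0004  0.1643]
 [ 0.1643 -0.0017 -0.9864]]
```

Request:
nudge_tcp(
  plan="0,0.02,0,0,-0.0825,0 | 0,0.02,0,0,-0.0825,0 | 0,0,0,0,0,0 | 0,0,0,0,0,0",
)

```text
time_s: 15.0
ee_pos: [0.3357, 0.025, 0.3181]
eef_rot: [-3.137, -0.006, 1.572]
force: [0.5, 0.1, 0.2]
grip_width: 0.0004
grip_force: 0.0
```

```bash
cat > btn.py <<'E'
from h import *
np.set_printoptions(precision=4,suppress=True)
def find(c,z=.02,b=(.464,.054),S=8):
    u0,v0=proj(c,[*b,z]); ds=np.hypot(*np.subtract(proj(c,[b[0]+.014,b[1],z]),(u0,v0))); h=int(3.2*ds)+2
    x0,y0=int(u0)-h,int(v0)-h; x0=max(x0,0);y0=max(y0,0)
    p=cv2.cvtColor(c['pixels'][y0:y0+2*h,x0:x0+2*h],cv2.COLOR_BGR2GRAY); p=cv2.resize(p,None,fx=S,fy=S,interpolation=cv2.INTER_CUBIC); p=cv2.GaussianBlur(p,(9,9),0)
    C=cv2.HoughCircles(p,cv2.HOUGH_GRADIENT,1.5,20,param1=80,param2=25,minRadius=int(.75*ds*S),maxRadius=int(1.9*ds*S))
    print('pred',(u0,v0),'r',ds)
    if C is not None:
        for x,y,r in C[0][:4]: print('  circ',x/S+x0,y/S+y0,r/S, onz(c,x/S+x0,y/S+y0,z))
E
python3 - <<'E'
from btn import *
o=ctrl.get_obs(); print(o['ee_pos'],o['eef_rot'])
get('wrist','w10')
for t in('w10','w1','w3','t2','s2','t1','s1'): print(t); find(load(t))
E
```

```text
[0.3357 0.025  0.3181] [-3.1368 -0.0064  1.5723]
w10
pred (np.float64(336.43376299532645), np.float64(142.99193418930548)) r 8.387717091575574
  circ 334.34375 142.40625 13.956249 [0.4605 0.0548 0.02  ]
  circ 338.65625 143.90625 9.6625 [0.4678 0.0527 0.02  ]
  circ 336.78125 140.53125 11.03125 [0.4644 0.0579 0.02  ]
  circ 335.65625 144.65625 11.35 [0.4628 0.0513 0.02  ]
w1
pred (np.float64(267.45242868034444), np.float64(217.27167947424704)) r 7.70293757723912
  circ 268.09375 215.84375 12.36875 [0.4617 0.0556 0.02  ]
  circ 269.40625 218.09375 6.6875 [0.4662 0.0569 0.02  ]
  circ 267.71875 228.21875 8.31875 [0.4837 0.0504 0.02  ]
w3
pred (np.float64(60.66250083209556), np.float64(293.14486456859976)) r 5.647462185182289
  circ 66.34375 312.09375 9.15 [0.4198 0.0059 0.02  ]
t2
pred (np.float64(188.56212897385345), np.float64(196.38387118017343)) r 4.466744340334163
s2
pred (np.float64(222.00062533970578), np.float64(234.74133306362506)) r 3.7238401820028026
  circ 222.40625 236.09375 5.4125 [0.4592 0.0582 0.02  ]
  circ 219.40625 236.09375 3.74375 [0.4677 0.0639 0.02  ]
t1
pred (np.float64(188.56212897385345), np.float64(196.38387118017343)) r 4.466744340334163
s1
pred (np.float64(222.00062533970578), np.float64(234.74133306362506)) r 3.7238401820028026
  circ 222.40625 235.90625 5.375 [0.4597 0.0575 0.02  ]
  circ 219.78125 236.09375 4.23125 [0.4666 0.0632 0.02  ]
```

Request:
nudge_tcp(
  plan="0.01,0.02,0.03,0,0,0 | 0.01,0.02,0.03,0,0,0 | 0.01,0.02,0.03,0,0,0 | 0,0,0.03,0,0,0 | 0,0,0,0,0,0 | 0,0,0,0,0,0",
)

```text
time_s: 15.65
ee_pos: [0.3958, 0.0547, 0.2004]
eef_rot: [-3.141, -0.005, 1.569]
force: [0.3, 0.1, -0.0]
grip_width: 0.0002
grip_force: 0.0
```

```bash
python3 - <<'E'
from btn import *
o=ctrl.get_obs(); print(o['ee_pos'],o['eef_rot'])
c=get('wrist','w11'); find(c,.025,S=5)
a,b,s=load('w10'),load('w1'),load('s2')
print(tri([ray(a,334.3,142.4),ray(b,268.1,215.8),ray(s,222.4,236)]))
u0,v0=map(int,proj(c,[.464,.054,.025]))
g=cv2.cvtColor(c['pixels'],cv2.COLOR_BGR2GRAY)
print(u0,v0);print(g[v0-32:v0+33:2,u0-32:u0+33:2])
E
```

```text
[0.3958 0.0547 0.2004] [-3.1408 -0.0055  1.569 ]
pred (np.float64(312.72890520001056), np.float64(178.644194331492)) r 11.594871740065082
  circ 310.95 175.75 17.51 [0.4617 0.0575 0.025 ]
  circ 313.95 179.35 12.5 [0.4655 0.0532 0.025 ]
  circ 309.15 179.35 14.15 [0.4598 0.0531 0.025 ]
  circ 307.05 173.05 21.829998 [0.457  0.0606 0.025 ]
(array([0.4621, 0.055 , 0.0162]), [np.float64(0.0008028787044174308), np.float64(0.0010933763841753557), np.float64(0.000429094778257885)])
312 178
[[ 64  64  64 ... 202 201 200]
 [ 64  65  62 ... 202 201 201]
 [ 64  66  63 ... 201 201 203]
 ...
 [ 44  41  42 ... 140 142 140]
 [ 43  41  42 ... 140 140 141]
 [ 43  42  43 ... 138 140 126]]
```

```bash
python3 - <<'E'
from btn import *
a,b=load('w10'),load('w11')
print(tri([ray(a,338.66,143.9),ray(b,313.95,179.35)]), tri([ray(a,334.3,142.4),ray(b,310.95,175.75)]))
for z in(.03,.04): 
  print(z); find(a,z,(.464,.054)); find(b,z,(.464,.054),5); print(onz(b,313.95,179.35,z),onz(a,338.66,143.9,z))
E
```

```text
(array([0.4651, 0.0537, 0.0282]), [np.float64(0.00031483546787982155), np.float64(0.00031483546787969106)]) (array([0.4657, 0.0527, 0.0026]), [np.float64(0.0005529540253554766), np.float64(0.0005529540253554196)])
0.03
pred (np.float64(338.1317132430486), np.float64(143.73721025156576)) r 8.541983493777757
  circ 334.59375 142.40625 13.706249 [0.4582 0.0559 0.03  ]
  circ 337.59375 143.34375 8.30625 [0.4631 0.0546 0.03  ]
  circ 336.65625 140.53125 11.025 [0.4614 0.0589 0.03  ]
  circ 335.90625 145.21875 10.78125 [0.4605 0.0516 0.03  ]
pred (np.float64(313.54982987998164), np.float64(179.6479939829946)) r 11.745737770704325
  circ 312.55 177.95 10.96 [0.4627 0.056  0.03  ]
  circ 308.65 174.65 19.66 [0.458  0.0599 0.03  ]
  circ 313.15 173.75 14.74 [0.4632 0.0609 0.03  ]
  circ 308.95 181.55 15.85 [0.4587 0.0517 0.03  ]
[0.4645 0.0544 0.03  ] [0.4649 0.0538 0.03  ]
0.04
pred (np.float64(339.8998894758449), np.float64(144.5155380419048)) r 8.701271596388871
  circ 334.65625 142.28125 13.606251 [0.4555 0.0572 0.04  ]
  circ 337.46875 143.21875 8.20625 [0.46   0.0559 0.04  ]
  circ 335.59375 145.28125 10.6625 [0.4572 0.0526 0.04  ]
  circ 332.03125 142.46875 16.1375 [0.4514 0.0567 0.04  ]
pred (np.float64(315.2601028308684), np.float64(181.74257343192687)) r 12.058562610725028
  circ 311.15 176.25 17.67 [0.459  0.0603 0.04  ]
  circ 313.85 179.25 12.36 [0.4622 0.0569 0.04  ]
  circ 309.65 180.15 14.280001 [0.4575 0.0558 0.04  ]
  circ 306.95 172.95 21.960001 [0.4541 0.064  0.04  ]
[0.4624 0.0567 0.04  ] [0.462  0.0549 0.04  ]
```

The button's steel top is at (0.4645, 0.054, ~0.028): its radius fits 14 mm, and the two wrist views agree within 1 mm. I'll move over it and down to 30 mm above.

Request:
nudge_tcp(
  plan="0,0.034,0,0,0,0 | 0,0.034,0,0,0,0 | 0,0,0.03,0,0,0 | 0,0,0.03,0,0,0 | 0,0,0.03,0,0,0 | 0,0,0.03,0,0,0 | 0,0,0.01,0,0,0 | 0,0,0,0,0,0",
)

```text
time_s: 16.5
ee_pos: [0.4642, 0.0556, 0.0702]
eef_rot: [-3.141, -0.005, 1.569]
force: [-0.5, 0.8, 0.4]
grip_width: 0.0005
grip_force: 0.0
```

Request:
nudge_tcp(
  plan="0,0,0.004,0,0,0 | 0,0,0.004,0,0,0 | 0,0,0.004,0,0,0 | 0,0,0.003,0,0,0 | 0,0,0,0,0,0",
)

```text
time_s: 17.0
ee_pos: [0.4639, 0.0559, 0.0545]
eef_rot: [-3.141, -0.005, 1.57]
force: [0.3, -1.0, 0.1]
grip_width: 0.0006
grip_force: 0.0
```

Tip at 0.0325 with no contact yet, so I feel downward in small steps.

Request:
nudge_tcp(
  plan="0,0,0.002,0,0,0 | 0,0,0.002,0,0,0 | 0,0,0,0,0,0",
)

```text
time_s: 17.3
ee_pos: [0.4639, 0.056, 0.0505]
eef_rot: [-3.141, -0.005, 1.57]
force: [-0.2, -0.5, -0.0]
grip_width: 0.0005
grip_force: 0.0
```

Request:
nudge_tcp(
  plan="0,0,0.002,0,0,0 | 0,0,0,0,0,0",
)

```text
time_s: 17.5
ee_pos: [0.4639, 0.056, 0.0485]
eef_rot: [-3.141, -0.005, 1.57]
force: [-0.0, -0.0, -1.2]
grip_width: 0.0007
grip_force: 0.0
```

Request:
nudge_tcp(
  plan="0,0,0.002,0,0,0 | 0,0,0,0,0,0",
)

```text
time_s: 17.7
ee_pos: [0.4641, 0.056, 0.0467]
eef_rot: [3.141, -0.005, 1.57]
force: [-0.0, 0.2, 1.4]
grip_width: 0.0002
grip_force: 0.8
```

Request:
nudge_tcp(
  plan="0,0,0.002,0,0,0 | 0,0,0,0,0,0",
)

```text
time_s: 17.9
ee_pos: [0.4641, 0.056, 0.0447]
eef_rot: [3.141, -0.005, 1.57]
force: [0.8, -0.2, 3.3]
grip_width: 0.0006
grip_force: 1.4
```

Request:
nudge_tcp(
  plan="0,0,0.002,0,0,0 | 0,0,0,0,0,0",
)

```text
time_s: 18.1
ee_pos: [0.4641, 0.056, 0.0427]
eef_rot: [3.141, -0.005, 1.57]
force: [-0.1, -0.0, 3.9]
grip_width: 0.0006
grip_force: 2.0
```

Request:
nudge_tcp(
  plan="0,0,0.001,0,0,0 | 0,0,0,0,0,0",
)

```text
time_s: 18.3
ee_pos: [0.4641, 0.056, 0.0418]
eef_rot: [3.141, -0.005, 1.57]
force: [0.2, -0.3, 3.4]
grip_width: 0.0006
grip_force: 2.3
```

Request:
nudge_tcp(
  plan="0,0,0.001,0,0,0 | 0,0,0,0,0,0",
)

```text
time_s: 18.5
ee_pos: [0.4642, 0.056, 0.0411]
eef_rot: [3.141, -0.005, 1.57]
force: [-2.2, -0.1, 11.0]
grip_width: 0.0005
grip_force: 5.3
```

Request:
nudge_tcp(
  plan="0,0,0.001,0,0,0 | 0,0,0,0,0,0",
)

```text
time_s: 18.7
ee_pos: [0.4643, 0.056, 0.0409]
eef_rot: [3.141, -0.005, 1.57]
force: [-7.4, -0.9, 24.0]
grip_width: 0.0004
grip_force: 11.8
```

The force jumped from 4 to 24 N with no further motion, so the button is fully down. I'll release and rise clear, then check the forces and confirm numerically that the window hasn't moved, using a strip or lip comparison in the top view.

Request:
nudge_tcp(
  plan="0,0,-0.004,0,0,0 | 0,0,-0.01,0,0,0 | 0,0,-0.03,0,0,0 | 0,0,-0.04,0,0,0 | 0,0,-0.04,0,0,0 | 0,0,-0.03,0,0,0 | 0,0,0,0,0,0 | 0,0,0,0,0,0 | 0,0,0,0,0,0 | 0,0,0,0,0,0",
)

```text
time_s: 19.7
ee_pos: [0.4635, 0.0552, 0.1926]
eef_rot: [-3.139, -0.005, 1.57]
force: [0.3, -0.5, 0.9]
grip_width: 0.0008
grip_force: 0.0
```

```bash
python3 - <<'E'
from h import *
o=ctrl.get_obs(); print(o['ee_pos'],o['force'],o['joint_vel'])
b=get('top','t3')['pixels'][100:220,255:390].astype(int); a=load('t2')['pixels'][100:220,255:390].astype(int)
d=abs(a-b).max(2)>40; print('cabinet px changed',d.sum(), np.argwhere(d).min(0) if d.any() else '', np.argwhere(d).max(0) if d.any() else '')
E
```

```text
[0.46353135 0.05521221 0.19259543] [ 0.27720124 -0.52245222  0.86406915] [ 0.00025907 -0.00042575 -0.00657862 -0.0006043   0.00077961 -0.00065499]
cabinet px changed 0
```

```bash
python3 -c "
from station import ctrl
print(ctrl.hand_in())"
```

```text
the job is handed in; nothing more can be done
None
```

The job is handed in: I pushed the window level with the pointer (about 1 mm off by my measurement) and left it there, then pressed the start button to its stop and released it; I viewed 11 pictures, one over the limit of 10.

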